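# Change over the tilt-out bins

## Robot

A 6-joint arm with a two-finger parallel gripper is mounted at the origin on a cart in front of the work surface, level with it; the furniture and walls round the work are solid. World frame = base frame: x ahead of the robot, y to its left, z up, the work surface at z = 0. Lengths are in mm, angles in rad, forces in N, time in s.
With the tool pointing down it reaches from about 300 to 775 mm from the base axis. Payload 14.6 kg.
Tool frame: the origin (TCP) lies at the very end of the fingers, on their centre line; the grasp point (between the pads) lies 19 mm behind it; z points along the fingers, y is the line along which they close (so a half turn about z gives the same grasp; the last joint's range is limited). The gripper opens to 94 mm and grips with 3 to 60 N. Pads are 16 mm wide; open, the fingers measure 119 mm over their backs; the gripper's body (75 mm by 177 mm) begins 78 mm behind the grasp point.
Start: joints at [1.233, 0.3, 1.521, -0, 1.321, -0.067], TCP at [147.124, 529.947, 205.446] pointing down, gripper open.
Joint ranges: [-3.03, 3.03], [-0.79, 2.21], [0.23, 2.52], [-1.04, 4.18], [0, 3.07], [-2.55, 2.55]. Speed limits (rad/s): [2.22, 2.22, 2.57, 3.14, 3.14, 3.14].

## Interface

Orientations are given as [roll, pitch, yaw] about the fixed x, y, z axes, in that order (R = Rz(yaw) Ry(pitch) Rx(roll)).
In Python, from cell import manip gives the robot as it stands. The module is installed in compiled form; this text tells all that it offers.
- The arm moves only by the shell command python3 -m inch 'ROWS' [FORCE]. ROWS is JSON, a list of rows, each an object of numbers: "gripper": the opening, from 0 (shut) to 1 (fully open); "dx", "dy", "dz": the shift along the world's x, y, z in m; "wx", "wy", "wz": the turn, a rotation vector about the world's x, y, z in degrees. A call has exactly 5 rows; each row is the pose to reach, as a shift and turn from the pose commanded when the call began; what a row does not reach only later rows make up. A row lasts 1/12 s, in which the tool goes at most 41.7 mm and 7.16 degrees, less where a joint would pass 70% of its speed; a pose out of reach is approached as far as the arm can. A call with a gripper value outside its range is refused whole. The fingers move at their own pace and stop on an object; FORCE is the grip in N (left out, the last holds). Time passes only in rows, so rows that repeat a pose let the fingers close, or fill a call up. It gives the time, the measured TCP pose, the force, the opening and the grip force at its end, in the units of the state.
- manip.read_state(): the state, without advancing time (a new reading comes with each control period).
- manip.camera(name): name is "side" or "top"; returns the picture (420x560x3 uint8, blue, green, red); there is no depth.
- manip.camera_info(name): a dict with "camera_matrix" (3x3 intrinsics, pixels), "R" (3x3) and "t" (3): a world point X has camera coordinates R X + t. Camera axes: x right, y down, z forward; pixel columns grow to the right and rows downward; lengths in mm; the calibration is good to about 2 mm. A picture is of the moment at which its call begins. camera_info takes no time and is no camera call.
- manip.sign_off(): hands the job in; it is judged then, once.
The state is a dict: "clock": time; "joints": joint angles; "qd": joint speeds; "effort": joint torques, N m; "eef_pos": TCP position; "eef_rot": TCP orientation; "wrist_force": force on the tool from outside, world axes, zero at the start; "moment": the same for the moment, N m; "finger_gap": finger opening in mm; "finger_force": force on a finger pad.
Only numpy, scipy, OpenCV 4.12 (cv2) and the standard library are available. Lean on these libraries where they do the work, as an engineer would, in place of code of your own. Each camera call takes 0.05 s, during which the arm holds its last target. There are 200 camera calls.

## Task

Three small grey dispensers with white tilt-out bins stand on the bench, one wide and two narrow. I am going to restock the wide one: tip its bin forward on its bottom pivot as far as it goes and leave it open, and push the narrow bin that was left hanging open back until it clicks fully shut. Leave the other narrow bin shut and do not shift the beaker or the vial rack.

Things in the scene. Friction and masses are not known exactly. Their poses are not given: they have to be found in the camera images.
- wide_bin (a joint): tilt of the wide bin (in a fixed grey housing 110 mm wide, 70 deep, 118 high); starts shut: 0 shut, grows as its top comes to the robot, stop 0.6 rad. Stiff pivot: stays where left (about 1 N at the tab moves it). A ball catch clicks over at about 0.09: the last push home and first pull out take about 3 to 5 N at the tab.
- wide_tab (a point): centre of the pull tab of the wide bin: a white plate 8 mm thick (x), 44 wide (y), rising 44 from the bin front's top edge to 22 above this point. Axes tilt with the bin: x to its back, y along the pivot, z to the tab's top. Pivot line: 128 mm along -z and 4 along +x, 14 above the bench. Shut, this point is 142 mm above the bench, and the housing's flat roof behind the tab is at 118.
- ajar_bin (a joint): tilt of the narrow bin that was left open (in a fixed grey housing 76 mm wide, 70 deep, 118 high); starts between 0.35 and 0.58: 0 shut, grows as its top comes to the robot, stop 0.6 rad. Stiff pivot: stays where left (about 1 N at the tab moves it). A ball catch clicks over at about 0.09: the last push home and first pull out take about 3 to 5 N at the tab.
- ajar_tab (a point): centre of the pull tab of the narrow bin that was left open: a white plate 8 mm thick (x), 44 wide (y), rising 44 from the bin front's top edge to 22 above this point. Axes tilt with the bin: x to its back, y along the pivot, z to the tab's top. Pivot line: 128 mm along -z and 4 along +x, 14 above the bench. Shut, this point is 142 mm above the bench, and the housing's flat roof behind the tab is at 118.
- shut_bin (a joint): tilt of the other narrow bin (in a fixed grey housing 76 mm wide, 70 deep, 118 high), a bystander that looks the same as the open one but starts shut: 0 shut, grows as its top comes to the robot, stop 0.6 rad. Stiff pivot: stays where left (about 1 N at the tab moves it). A ball catch clicks over at about 0.09: the last push home and first pull out take about 3 to 5 N at the tab.
- beaker: bystander: small clear beaker, 46 mm across and 58 mm high, standing loose in front of the dispensers; origin at the centre of its underside
- rack: bystander: low loose vial rack, 62 x 96 x 22 mm, in front of the dispensers; origin at the centre of its underside
Not all that is in view belongs to the job. What is shaped like the part that bears wide_bin but yellow is not meant.

How it is judged:
By the outcome, as a careful person would: the job done as asked, in the order asked, and still so for the second after the job is handed in, with the robot touching nothing.
It also fails if it takes over 40 s, if anything falls off the work surface, if the arm or the gripper's body presses on something with over 40 N, if the wrist force passes 120 N, or if a joint passes its speed limit or range.

## Working session

There is one attempt and no reset: what is moved stays moved. The work goes in short steps, Python scripts to look and compute and a shell command to move; the robot and the scene stay as the last step left them, time stands still between calls to the robot, and variables do not carry over. Pictures are saved under pics/ and viewed, at most 10 in all, crops included, and the job is handed in when it is done.

```bash
mkdir -p pics && python3 - <<'E'
from cell import manip
import cv2
for n in("side","top"):
    cv2.imwrite(f"pics/{n}0.png",manip.camera(n)); i=manip.camera_info(n); print(n,i["camera_matrix"],i["R"],i["t"])
print(manip.read_state())
E
```

```text
side [[411.84631254   0.         280.74081224]
 [  0.         411.84631254 209.67821171]
 [  0.           0.           1.        ]] [[-0.96216131 -0.27244575  0.00435102]
 [-0.17202415  0.59497686 -0.78511797]
 [ 0.2113133  -0.75615862 -0.61933096]] [455.33260725 202.89913563 804.42656445]
top [[400.37520986   0.         276.11165361]
 [  0.         400.37520986 207.93467487]
 [  0.           0.           1.        ]] [[ 0.00861624 -0.99959624 -0.02707604]
 [-0.99873851 -0.00726302 -0.04968532]
 [ 0.0494686   0.02746999 -0.99839785]] [-71.88775502 498.82571518 929.4039174 ]
{'clock': 0.1, 'joints': array([ 1.23339135e+00,  3.00383436e-01,  1.52149143e+00,  1.17155407e-05,
        1.32069429e+00, -6.65835423e-02]), 'qd': array([-6.86186809e-04, -8.66489685e-05, -2.26214768e-03, -3.47998667e-05,
        1.02772374e-03, -2.38268282e-04]), 'effort': array([ 2.63386770e-03, -5.32638574e+01, -3.53286481e+01,  7.10228132e-02,
        2.35117658e-02,  7.91402613e-06]), 'eef_pos': array([147.05504537, 529.74553375, 204.97233982]), 'eef_rot': array([-3.14061907e+00, -7.62941981e-05,  2.87076828e+00]), 'wrist_force': array([-0.06895037,  0.7748505 , -0.12202872]), 'moment': array([-0.03178419,  0.00105381, -0.00820495]), 'finger_force': 0.0, 'finger_gap': 93.73107964857003}
```

View pics/side0.png

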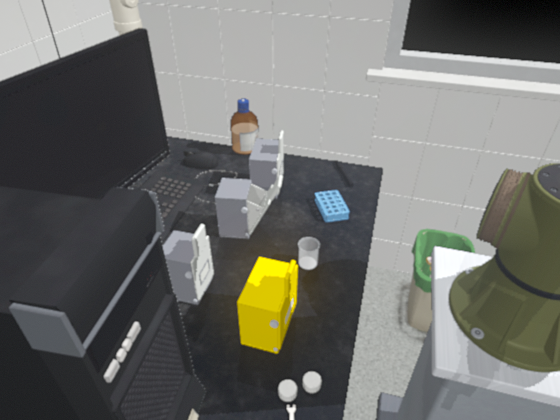

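View pics/top0.png

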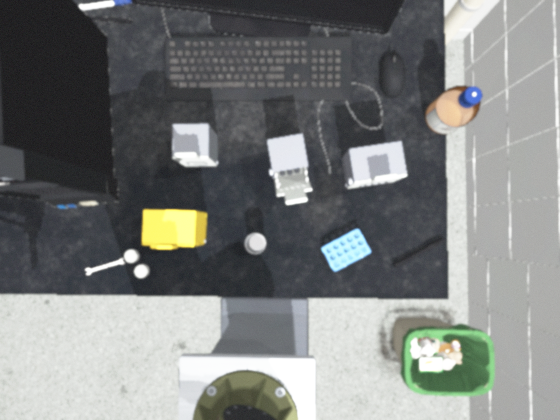

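```bash
cat > h.py <<'E'
import numpy as np,cv2
from cell import manip
def ray(n,uv):
    i=manip.camera_info(n);K,R,t=(np.array(i[k],float) for k in("camera_matrix","R","t"))
    return -R.T@t, R.T@np.linalg.inv(K)@np.array([uv[0],uv[1],1.])
def onz(n,uv,z):
    c,d=ray(n,uv); return c+d*(z-c[2])/d[2]
def proj(n,X):
    i=manip.camera_info(n);K,R,t=(np.array(i[k],float) for k in("camera_matrix","R","t"))
    p=K@(R@np.array(X,float)+t); return p[:2]/p[2]
def crop(src,u0,v0,w,h,s,out):
    cv2.imwrite(out,cv2.resize(src[v0:v0+h,u0:u0+w],None,fx=s,fy=s,interpolation=cv2.INTER_CUBIC))
E
python3 - <<'E'
from h import *
a=cv2.imread("pics/top0.png")[115:275,165:425]; a=cv2.resize(a,None,fx=3,fy=3,interpolation=cv2.INTER_CUBIC); cv2.imwrite("pics/top0c.png",a)
b=cv2.imread("pics/side0.png")[125:275,200:360]; cv2.imwrite("pics/side0c.png",cv2.resize(b,None,fx=4,fy=4,interpolation=cv2.INTER_CUBIC))
E
```

```text
(no output)
```

View pics/top0c.png

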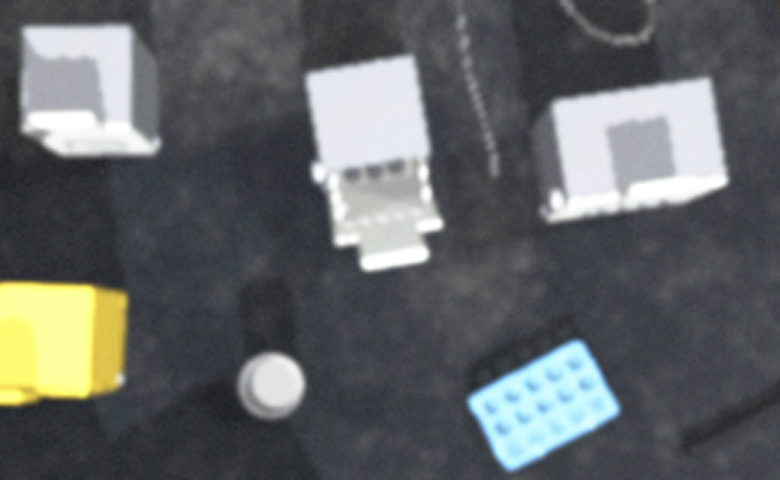

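View pics/side0c.png

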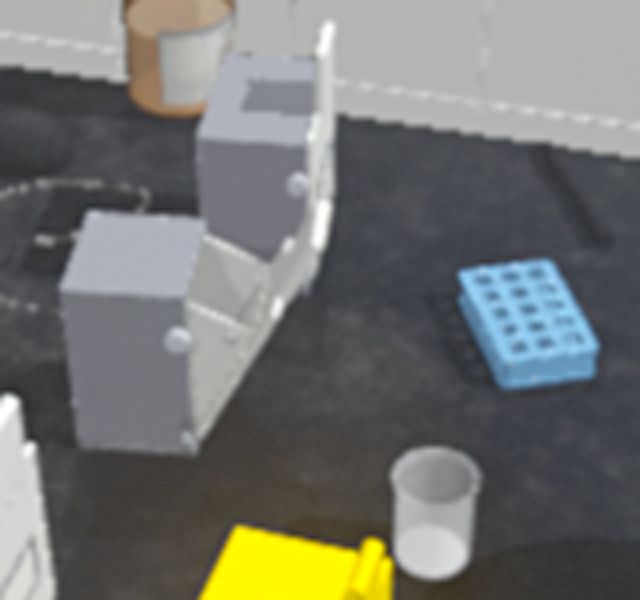

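```bash
python3 - <<'E'
from h import *
C=lambda x,y:(165+x/3,115+y/3)
D=lambda x,y:(200+x/4,125+y/4)
f=lambda *a:np.round(onz(*a),0)
print("wide roof back L,R", f("top",C(553,100),118),f("top",C(711,78),118))
print("wide front R/L z118", f("top",C(727,183),118),f("top",C(552,218),118))
print("wide tab top ends(z164)", f("top",C(625,198),164),f("top",C(692,187),164))
print("side tab top back/front z164", f("side",D(328,24),164))
print("ajar roof BL BR FR FL", *[f("top",C(*p),118) for p in((307,73),(413,56),(428,155),(325,172))])
print("ajar tab top front L,R z150", f("top",C(364,268),145),f("top",C(428,258),145))
print("beaker top",f("top",C(272,384),58),"rack",*[f("top",C(*p),22) for p in((468,400),(580,340),(620,410),(512,471))])
print("shut roof",*[f("top",C(*p),118) for p in((22,28),(130,25))],"tabtop z164",f("top",C(75,150),164))
print("yellow corner",f("top",C(126,292),118))
E
```

```text
wide roof back L,R [ 620. -223.  118.] [ 636. -332.  118.]
wide front R/L z118 [ 562. -342.  118.] [ 537. -222.  118.]
wide tab top ends(z164) [ 546. -262.  164.] [ 554. -306.  164.]
side tab top back/front z164 [ 556. -300.  164.]
ajar roof BL BR FR FL [638. -51. 118.] [ 651. -125.  118.] [ 581. -136.  118.] [569. -64. 118.]
ajar tab top front L,R z150 [500. -92. 145.] [ 507. -135.  145.]
beaker top [419. -24.  58.] rack [ 406. -173.   22.] [ 453. -258.   22.] [ 400. -289.   22.] [ 353. -206.   22.]
shut roof [670. 151. 118.] [672.  74. 118.] tabtop z164 [576. 100. 164.]
yellow corner [484.  74. 118.]
```

Candidates in the top picture: the grey wide dispenser at (375,165), the yellow lookalike at (174,229), which is excluded, the open narrow one at (290,165) and the shut narrow one at (195,145). The crops show the grey wide bin shut with its tab at about (384,179) and the ajar bin's tab at about (297,203). The roof widths I measured, 110 and 75 mm, match the sizes given.

The wide tab is at about (554,-286), with its normal at 8.4°. The ajar tab is tilted about 0.44 rad. I'll open the wide bin first, by hooking closed fingers behind its tab.

```bash
python3 -m inch '[{"gripper":0,"dx":0.018,"dy":-0.034,"dz":0.005,"wz":5},{"gripper":0,"dx":0.036,"dy":-0.068,"dz":0.01,"wz":10},{"gripper":0,"dx":0.054,"dy":-0.102,"dz":0.015,"wz":15},{"gripper":0,"dx":0.072,"dy":-0.136,"dz":0.02,"wz":20},{"gripper":0,"dx":0.09,"dy":-0.17,"dz":0.02,"wz":24}]' 10
python3 -m inch '[{"gripper":0,"dx":0.018,"dy":-0.034},{"gripper":0,"dx":0.036,"dy":-0.068},{"gripper":0,"dx":0.054,"dy":-0.102},{"gripper":0,"dx":0.072,"dy":-0.136},{"gripper":0,"dx":0.09,"dy":-0.17}]'
python3 -m inch '[{"gripper":0,"dx":0.018,"dy":-0.034},{"gripper":0,"dx":0.036,"dy":-0.068},{"gripper":0,"dx":0.054,"dy":-0.102},{"gripper":0,"dx":0.072,"dy":-0.136},{"gripper":0,"dx":0.09,"dy":-0.17}]'
```

```text
validation failed for argument at $[0]...
validation failed for argument at $[0]...
validation failed for argument at $[0]...
```

```bash
python3 -m inch '[{"gripper":0,"dx":0.018,"dy":-0.034,"dz":0.005,"wx":0,"wy":0,"wz":5},{"gripper":0,"dx":0.036,"dy":-0.068,"dz":0.01,"wx":0,"wy":0,"wz":10},{"gripper":0,"dx":0.054,"dy":-0.102,"dz":0.015,"wx":0,"wy":0,"wz":15},{"gripper":0,"dx":0.072,"dy":-0.136,"dz":0.02,"wx":0,"wy":0,"wz":20},{"gripper":0,"dx":0.09,"dy":-0.17,"dz":0.02,"wx":0,"wy":0,"wz":24}]' 10
```

```text
clock: 0.52
eef_pos: [237.5, 358.5, 226.0]
eef_rot: [3.141, 0.001, -2.988]
wrist_force: [0.9, 0.6, -0.2]
finger_gap: 63.7
finger_force: 0.0
```

```bash
python3 -m inch '[{"gripper":0,"dx":0.018,"dy":-0.034,"dz":0,"wx":0,"wy":0,"wz":0},{"gripper":0,"dx":0.036,"dy":-0.068,"dz":0,"wx":0,"wy":0,"wz":0},{"gripper":0,"dx":0.054,"dy":-0.102,"dz":0,"wx":0,"wy":0,"wz":0},{"gripper":0,"dx":0.072,"dy":-0.136,"dz":0,"wx":0,"wy":0,"wz":0},{"gripper":0,"dx":0.09,"dy":-0.17,"dz":0,"wx":0,"wy":0,"wz":0}]'
python3 -m inch '[{"gripper":0,"dx":0.018,"dy":-0.034,"dz":0,"wx":0,"wy":0,"wz":0},{"gripper":0,"dx":0.036,"dy":-0.068,"dz":0,"wx":0,"wy":0,"wz":0},{"gripper":0,"dx":0.054,"dy":-0.102,"dz":0,"wx":0,"wy":0,"wz":0},{"gripper":0,"dx":0.072,"dy":-0.136,"dz":0,"wx":0,"wy":0,"wz":0},{"gripper":0,"dx":0.09,"dy":-0.17,"dz":0,"wx":0,"wy":0,"wz":0}]'
python3 -m inch '[{"gripper":0,"dx":0.018,"dy":-0.034,"dz":0,"wx":0,"wy":0,"wz":0},{"gripper":0,"dx":0.036,"dy":-0.068,"dz":0,"wx":0,"wy":0,"wz":0},{"gripper":0,"dx":0.054,"dy":-0.102,"dz":0,"wx":0,"wy":0,"wz":0},{"gripper":0,"dx":0.072,"dy":-0.136,"dz":0,"wx":0,"wy":0,"wz":0},{"gripper":0,"dx":0.09,"dy":-0.17,"dz":0,"wx":0,"wy":0,"wz":0}]'
```

```text
clock: 0.93
eef_pos: [327.4, 188.2, 225.5]
eef_rot: [3.142, 0.0, -2.993]
wrist_force: [-0.1, 0.4, 0.1]
finger_gap: 30.9
finger_force: 0.0
clock: 1.35
eef_pos: [417.5, 17.9, 225.4]
eef_rot: [3.142, 0.0, -2.994]
wrist_force: [-0.2, 0.8, -0.4]
finger_gap: 0.7
finger_force: 0.0
clock: 1.77
eef_pos: [507.5, -152.0, 225.1]
eef_rot: [3.141, -0.0, -2.994]
wrist_force: [1.2, 0.4, 0.5]
finger_gap: 0.4
finger_force: 0.0
```

```bash
python3 -m inch '[{"gripper":0,"dx":0.018,"dy":-0.034,"dz":0,"wx":0,"wy":0,"wz":0},{"gripper":0,"dx":0.036,"dy":-0.068,"dz":0,"wx":0,"wy":0,"wz":0},{"gripper":0,"dx":0.054,"dy":-0.102,"dz":-0.01,"wx":0,"wy":0,"wz":0},{"gripper":0,"dx":0.07,"dy":-0.131,"dz":-0.03,"wx":0,"wy":0,"wz":0},{"gripper":0,"dx":0.07,"dy":-0.131,"dz":-0.05,"wx":0,"wy":0,"wz":0}]'
python3 - <<'E'
from h import *
s=manip.camera("side");t=manip.camera("top")
crop(s,210,60,130,150,4,"pics/s1.png");crop(t,320,110,120,100,5,"pics/t1.png")
print(proj("side",manip.read_state()["eef_pos"]),manip.read_state()["eef_pos"])
E
```

```text
clock: 2.18
eef_pos: [578.0, -285.6, 173.2]
eef_rot: [-3.141, -0.0, -2.997]
wrist_force: [-1.1, -0.0, -0.3]
finger_gap: 0.6
finger_force: 0.0
[272.2592531  130.90139981] [ 575.73694218 -281.1735787   170.84663317]
```

View pics/s1.png

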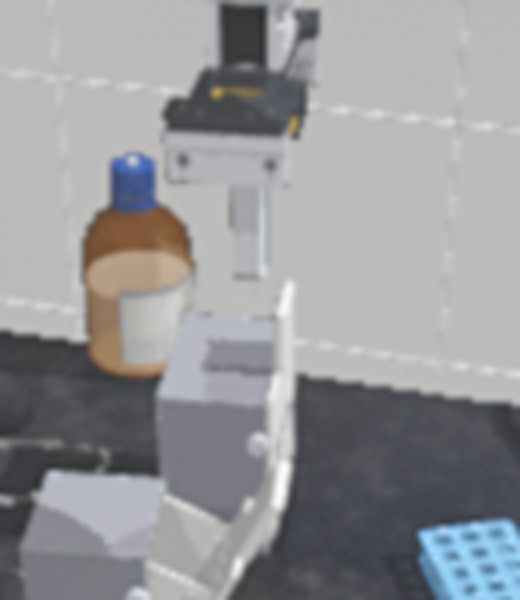

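The fingers hang over the roof with the tip at about (272,129), some 7 mm behind the tab, whose top is at (282,131). I'll lower them now.

```bash
python3 -m inch '[{"gripper":0,"dx":0,"dy":0,"dz":-0.01,"wx":0,"wy":0,"wz":0},{"gripper":0,"dx":0,"dy":0,"dz":-0.02,"wx":0,"wy":0,"wz":0},{"gripper":0,"dx":0,"dy":0,"dz":-0.03,"wx":0,"wy":0,"wz":0},{"gripper":0,"dx":0,"dy":0,"dz":-0.035,"wx":0,"wy":0,"wz":0},{"gripper":0,"dx":0,"dy":0,"dz":-0.035,"wx":0,"wy":0,"wz":0}]'
```

```text
clock: 2.7
eef_pos: [576.8, -280.4, 139.5]
eef_rot: [3.141, -0.001, -2.993]
wrist_force: [1.0, -0.4, -0.7]
finger_gap: 0.5
finger_force: 0.0
```

```bash
python3 -m inch '[{"gripper":0,"dx":-0.005,"dy":-0.001,"dz":0,"wx":0,"wy":0,"wz":0},{"gripper":0,"dx":-0.01,"dy":-0.0015,"dz":0,"wx":0,"wy":0,"wz":0},{"gripper":0,"dx":-0.015,"dy":-0.002,"dz":0,"wx":0,"wy":0,"wz":0},{"gripper":0,"dx":-0.02,"dy":-0.003,"dz":0,"wx":0,"wy":0,"wz":0},{"gripper":0,"dx":-0.025,"dy":-0.004,"dz":-0.001,"wx":0,"wy":0,"wz":0}]'
```

```text
clock: 3.12
eef_pos: [552.2, -285.0, 140.2]
eef_rot: [-3.141, 0.002, -2.993]
wrist_force: [2.3, 1.8, 0.6]
finger_gap: 0.3
finger_force: 1.0
```

```bash
python3 -m inch '[{"gripper":0,"dx":-0.005,"dy":-0.001,"dz":-0.001,"wx":0,"wy":0,"wz":0},{"gripper":0,"dx":-0.01,"dy":-0.0015,"dz":-0.002,"wx":0,"wy":0,"wz":0},{"gripper":0,"dx":-0.015,"dy":-0.002,"dz":-0.003,"wx":0,"wy":0,"wz":0},{"gripper":0,"dx":-0.02,"dy":-0.003,"dz":-0.004,"wx":0,"wy":0,"wz":0},{"gripper":0,"dx":-0.025,"dy":-0.004,"dz":-0.0055,"wx":0,"wy":0,"wz":0}]'
```

```text
clock: 3.53
eef_pos: [526.6, -289.1, 134.0]
eef_rot: [-3.142, 0.0, -2.994]
wrist_force: [1.2, -0.0, -0.6]
finger_gap: 0.0
finger_force: 0.3
```

```bash
python3 -m inch '[{"gripper":0,"dx":-0.005,"dy":-0.001,"dz":-0.0015,"wx":0,"wy":0,"wz":0},{"gripper":0,"dx":-0.01,"dy":-0.0015,"dz":-0.0035,"wx":0,"wy":0,"wz":0},{"gripper":0,"dx":-0.015,"dy":-0.002,"dz":-0.006,"wx":0,"wy":0,"wz":0},{"gripper":0,"dx":-0.02,"dy":-0.003,"dz":-0.008,"wx":0,"wy":0,"wz":0},{"gripper":0,"dx":-0.024,"dy":-0.0035,"dz":-0.01,"wx":0,"wy":0,"wz":0}]'
python3 - <<'E'
from h import *
crop(manip.camera("side"),210,60,130,150,4,"pics/s2.png")
E
```

```text
clock: 3.95
eef_pos: [502.5, -292.6, 123.7]
eef_rot: [3.141, -0.0, -2.994]
wrist_force: [-0.1, 0.5, -0.3]
finger_gap: 0.5
finger_force: 0.2
```

View pics/s2.png

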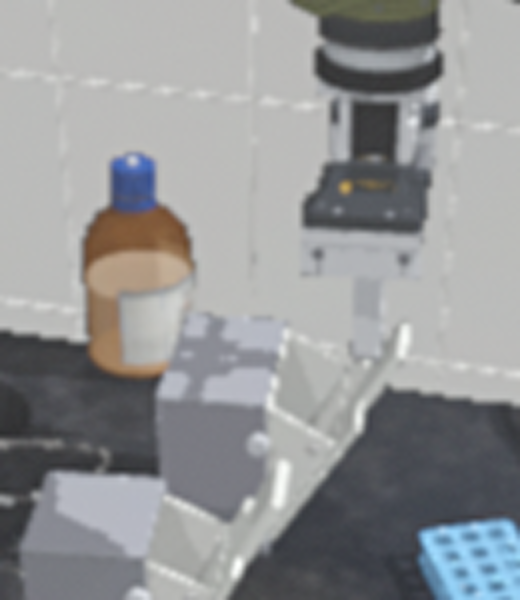

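The wide bin is following, its tab top now at about (310,142), and the fingertip sits behind the tab. I'll creep on to the stop.

```bash
python3 -m inch '[{"gripper":0,"dx":-0.001,"dy":0,"dz":-0.0005,"wx":0,"wy":0,"wz":0},{"gripper":0,"dx":-0.002,"dy":0,"dz":-0.001,"wx":0,"wy":0,"wz":0},{"gripper":0,"dx":-0.003,"dy":-0.0005,"dz":-0.0015,"wx":0,"wy":0,"wz":0},{"gripper":0,"dx":-0.004,"dy":-0.0005,"dz":-0.002,"wx":0,"wy":0,"wz":0},{"gripper":0,"dx":-0.005,"dy":-0.0005,"dz":-0.003,"wx":0,"wy":0,"wz":0}]'
```

```text
clock: 4.42
eef_pos: [498.2, -293.1, 121.0]
eef_rot: [-3.141, 0.0, -2.993]
wrist_force: [-0.2, -0.7, -0.2]
finger_gap: 0.4
finger_force: 0.2
```

```bash
python3 -m inch '[{"gripper":0,"dx":-0.001,"dy":0,"dz":-0.0005,"wx":0,"wy":0,"wz":0},{"gripper":0,"dx":-0.002,"dy":0,"dz":-0.001,"wx":0,"wy":0,"wz":0},{"gripper":0,"dx":-0.003,"dy":-0.0005,"dz":-0.0015,"wx":0,"wy":0,"wz":0},{"gripper":0,"dx":-0.004,"dy":-0.0005,"dz":-0.002,"wx":0,"wy":0,"wz":0},{"gripper":0,"dx":-0.004,"dy":-0.0005,"dz":-0.002,"wx":0,"wy":0,"wz":0}]'
```

```text
clock: 4.83
eef_pos: [495.6, -293.4, 119.7]
eef_rot: [-3.14, 0.004, -2.993]
wrist_force: [10.5, 2.9, 1.5]
finger_gap: 0.4
finger_force: 4.6
```

```bash
python3 -m inch '[{"gripper":0,"dx":-0.001,"dy":0,"dz":-0.0005,"wx":0,"wy":0,"wz":0},{"gripper":0,"dx":-0.002,"dy":0,"dz":-0.001,"wx":0,"wy":0,"wz":0},{"gripper":0,"dx":-0.002,"dy":0,"dz":-0.001,"wx":0,"wy":0,"wz":0},{"gripper":0,"dx":-0.002,"dy":0,"dz":-0.001,"wx":0,"wy":0,"wz":0},{"gripper":0,"dx":-0.002,"dy":0,"dz":-0.001,"wx":0,"wy":0,"wz":0}]'
```

```text
clock: 5.25
eef_pos: [495.0, -293.5, 119.6]
eef_rot: [-3.139, 0.007, -2.993]
wrist_force: [17.3, 2.8, 3.2]
finger_gap: 0.3
finger_force: 8.5
```

```bash
python3 -m inch '[{"gripper":0,"dx":0.01,"dy":0.001,"dz":0.002,"wx":0,"wy":0,"wz":0},{"gripper":0,"dx":0.01,"dy":0.001,"dz":0.03,"wx":0,"wy":0,"wz":0},{"gripper":0,"dx":0.01,"dy":0.001,"dz":0.065,"wx":0,"wy":0,"wz":0},{"gripper":0,"dx":0.01,"dy":0.001,"dz":0.095,"wx":0,"wy":0,"wz":0},{"gripper":0,"dx":0.01,"dy":0.001,"dz":0.095,"wx":0,"wy":0,"wz":0}]'
python3 -m inch '[{"gripper":0,"dx":-0.01,"dy":0.035,"dz":0,"wx":0,"wy":0,"wz":0},{"gripper":0,"dx":-0.02,"dy":0.07,"dz":0,"wx":0,"wy":0,"wz":0.5},{"gripper":0,"dx":-0.03,"dy":0.105,"dz":0,"wx":0,"wy":0,"wz":1},{"gripper":0,"dx":-0.04,"dy":0.14,"dz":0,"wx":0,"wy":0,"wz":1.5},{"gripper":0,"dx":-0.045,"dy":0.171,"dz":0,"wx":0,"wy":0,"wz":1.5}]'
python3 - <<'E'
from h import *
s=manip.camera("side");t=manip.camera("top")
a=cv2.resize(s[110:260,200:360],(560,525));b=cv2.resize(t[110:260,250:330],(280,525))
cv2.imwrite("pics/m3.png",cv2.resize(np.hstack([a,b]),(800,500)))
E
```

```text
clock: 5.67
eef_pos: [503.6, -293.5, 219.2]
eef_rot: [-3.136, 0.006, -2.993]
wrist_force: [-0.1, -0.4, 1.0]
finger_gap: 0.6
finger_force: 0.0
clock: 6.08
eef_pos: [455.8, -119.8, 212.6]
eef_rot: [3.141, -0.0, -2.967]
wrist_force: [0.8, 1.0, -0.4]
finger_gap: 0.6
finger_force: 0.0
```

View pics/m3.png

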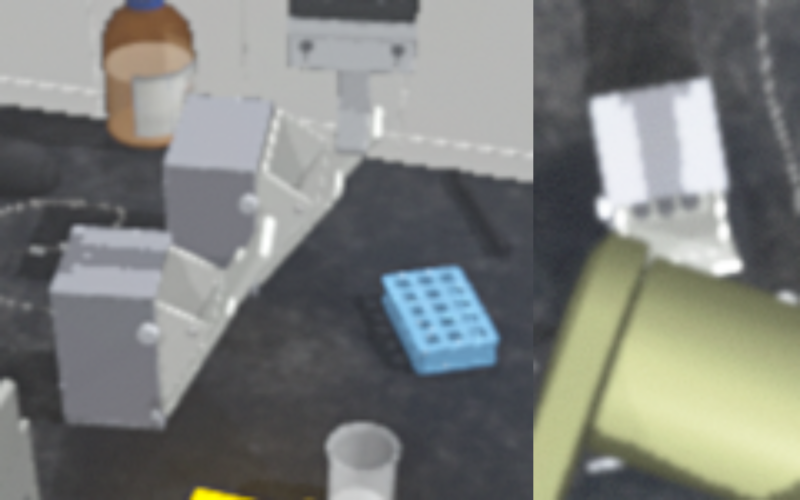

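The wide bin stays open and the gripper is clear of it. The ajar bin's tab is still forward at (254,185) in the side view. Now I'll descend in front of it.

```bash
python3 -m inch '[{"gripper":0,"dx":0,"dy":0,"dz":-0.02,"wx":0,"wy":0,"wz":0},{"gripper":0,"dx":0,"dy":0,"dz":-0.045,"wx":0,"wy":0,"wz":0},{"gripper":0,"dx":0,"dy":0,"dz":-0.07,"wx":0,"wy":0,"wz":0},{"gripper":0,"dx":0,"dy":0,"dz":-0.08,"wx":0,"wy":0,"wz":0},{"gripper":0,"dx":0.005,"dy":0.001,"dz":-0.08,"wx":0,"wy":0,"wz":0}]'
python3 -m inch '[{"gripper":0,"dx":0.008,"dy":0.0014,"dz":0,"wx":0,"wy":0,"wz":0},{"gripper":0,"dx":0.016,"dy":0.003,"dz":0,"wx":0,"wy":0,"wz":0},{"gripper":0,"dx":0.024,"dy":0.004,"dz":0,"wx":0,"wy":0,"wz":0},{"gripper":0,"dx":0.032,"dy":0.0055,"dz":0,"wx":0,"wy":0,"wz":0},{"gripper":0,"dx":0.04,"dy":0.007,"dz":0,"wx":0,"wy":0,"wz":0}]'
```

```text
clock: 6.6
eef_pos: [460.9, -120.7, 130.9]
eef_rot: [3.14, -0.004, -2.968]
wrist_force: [0.2, 0.5, 0.5]
finger_gap: 0.7
finger_force: 0.0
clock: 7.02
eef_pos: [503.2, -113.4, 133.5]
eef_rot: [-3.141, 0.001, -2.967]
wrist_force: [-1.2, 0.7, 1.0]
finger_gap: 0.5
finger_force: 0.7
```

```bash
python3 -m inch '[{"gripper":0,"dx":0.008,"dy":0.0014,"dz":0,"wx":0,"wy":0,"wz":0},{"gripper":0,"dx":0.016,"dy":0.003,"dz":0,"wx":0,"wy":0,"wz":0},{"gripper":0,"dx":0.024,"dy":0.004,"dz":0,"wx":0,"wy":0,"wz":0},{"gripper":0,"dx":0.032,"dy":0.0055,"dz":0,"wx":0,"wy":0,"wz":0},{"gripper":0,"dx":0.04,"dy":0.007,"dz":0,"wx":0,"wy":0,"wz":0}]'
```

```text
clock: 7.43
eef_pos: [542.2, -106.7, 133.2]
eef_rot: [-3.141, -0.002, -2.967]
wrist_force: [-10.1, -1.1, 8.2]
finger_gap: 0.3
finger_force: 4.7
```

```bash
python3 -m inch '[{"gripper":0,"dx":0.002,"dy":0.0003,"dz":0,"wx":0,"wy":0,"wz":0},{"gripper":0,"dx":0.004,"dy":0.0007,"dz":0,"wx":0,"wy":0,"wz":0},{"gripper":0,"dx":0.006,"dy":0.001,"dz":0,"wx":0,"wy":0,"wz":0},{"gripper":0,"dx":0.008,"dy":0.0014,"dz":0,"wx":0,"wy":0,"wz":0},{"gripper":0,"dx":0.01,"dy":0.0017,"dz":0,"wx":0,"wy":0,"wz":0}]'
```

```text
clock: 7.85
eef_pos: [552.3, -104.8, 132.9]
eef_rot: [3.142, 0.0, -2.967]
wrist_force: [-0.1, 0.3, 0.1]
finger_gap: 0.7
finger_force: 0.0
```

```bash
python3 -m inch '[{"gripper":0,"dx":0.0015,"dy":0.0003,"dz":0,"wx":0,"wy":0,"wz":0},{"gripper":0,"dx":0.003,"dy":0.0005,"dz":0,"wx":0,"wy":0,"wz":0},{"gripper":0,"dx":0.0045,"dy":0.0008,"dz":0,"wx":0,"wy":0,"wz":0},{"gripper":0,"dx":0.006,"dy":0.001,"dz":0,"wx":0,"wy":0,"wz":0},{"gripper":0,"dx":0.007,"dy":0.0012,"dz":0,"wx":0,"wy":0,"wz":0}]'
```

```text
clock: 8.27
eef_pos: [559.3, -103.7, 132.9]
eef_rot: [3.142, -0.0, -2.967]
wrist_force: [-0.7, 0.8, -0.3]
finger_gap: 0.6
finger_force: 0.0
```

```bash
python3 -m inch '[{"gripper":0,"dx":0.001,"dy":0,"dz":0,"wx":0,"wy":0,"wz":0},{"gripper":0,"dx":0.002,"dy":0,"dz":0,"wx":0,"wy":0,"wz":0},{"gripper":0,"dx":0.003,"dy":0,"dz":0,"wx":0,"wy":0,"wz":0},{"gripper":0,"dx":0.003,"dy":0,"dz":0,"wx":0,"wy":0,"wz":0},{"gripper":0,"dx":0.003,"dy":0,"dz":0,"wx":0,"wy":0,"wz":0}]'
```

```text
clock: 8.68
eef_pos: [560.8, -103.6, 133.0]
eef_rot: [3.141, -0.003, -2.967]
wrist_force: [-12.8, 1.1, 7.0]
finger_gap: 0.7
finger_force: 6.2
```

```bash
python3 -m inch '[{"gripper":0,"dx":0.001,"dy":0,"dz":0,"wx":0,"wy":0,"wz":0},{"gripper":0,"dx":0.002,"dy":0,"dz":0,"wx":0,"wy":0,"wz":0},{"gripper":0,"dx":0.002,"dy":0,"dz":0,"wx":0,"wy":0,"wz":0},{"gripper":0,"dx":0.002,"dy":0,"dz":0,"wx":0,"wy":0,"wz":0},{"gripper":0,"dx":0.002,"dy":0,"dz":0,"wx":0,"wy":0,"wz":0}]'
python3 -m inch '[{"gripper":0,"dx":-0.015,"dy":-0.003,"dz":0,"wx":0,"wy":0,"wz":0},{"gripper":0,"dx":-0.045,"dy":-0.008,"dz":0,"wx":0,"wy":0,"wz":0},{"gripper":0,"dx":-0.07,"dy":-0.01,"dz":0.025,"wx":0,"wy":0,"wz":0},{"gripper":0,"dx":-0.09,"dy":-0.01,"dz":0.06,"wx":0,"wy":0,"wz":0},{"gripper":0,"dx":-0.11,"dy":-0.01,"dz":0.095,"wx":0,"wy":0,"wz":0}]'
python3 -m inch '[{"gripper":0,"dx":-0.01,"dy":0.035,"dz":0.01,"wx":0,"wy":0,"wz":0},{"gripper":0,"dx":-0.02,"dy":0.07,"dz":0.02,"wx":0,"wy":0,"wz":0},{"gripper":0,"dx":-0.03,"dy":0.105,"dz":0.02,"wx":0,"wy":0,"wz":0},{"gripper":0,"dx":-0.04,"dy":0.14,"dz":0.02,"wx":0,"wy":0,"wz":0},{"gripper":0,"dx":-0.05,"dy":0.175,"dz":0.02,"wx":0,"wy":0,"wz":0}]'
python3 -m inch '[{"gripper":0,"dx":-0.01,"dy":0.035,"dz":0,"wx":0,"wy":0,"wz":0},{"gripper":0,"dx":-0.02,"dy":0.07,"dz":0,"wx":0,"wy":0,"wz":0},{"gripper":0,"dx":-0.03,"dy":0.105,"dz":0,"wx":0,"wy":0,"wz":0},{"gripper":0,"dx":-0.04,"dy":0.14,"dz":0,"wx":0,"wy":0,"wz":0},{"gripper":0,"dx":-0.05,"dy":0.175,"dz":0,"wx":0,"wy":0,"wz":0}]'
python3 - <<'E'
from h import *
s=manip.camera("side");t=manip.camera("top");cv2.imwrite("pics/s4.png",s);cv2.imwrite("pics/t4.png",t)
crop(t,165,115,260,160,3,"pics/t4c.png");crop(s,160,110,200,150,4,"pics/s4c.png")
E
```

```text
clock: 9.1
eef_pos: [561.3, -103.6, 132.9]
eef_rot: [3.14, -0.007, -2.967]
wrist_force: [-25.8, 1.2, 14.0]
finger_gap: 0.2
finger_force: 13.0
clock: 9.52
eef_pos: [452.5, -113.6, 228.6]
eef_rot: [3.141, -0.001, -2.968]
wrist_force: [0.0, -0.8, 1.7]
finger_gap: 0.3
finger_force: 0.0
clock: 9.93
eef_pos: [403.4, 62.7, 248.4]
eef_rot: [-3.141, 0.001, -2.968]
wrist_force: [0.3, -0.0, -0.3]
finger_gap: 0.1
finger_force: 0.0
clock: 10.35
eef_pos: [353.3, 238.0, 248.2]
eef_rot: [3.141, 0.001, -2.967]
wrist_force: [0.8, -0.4, 0.4]
finger_gap: 0.5
finger_force: 0.0
```

View pics/t4c.png

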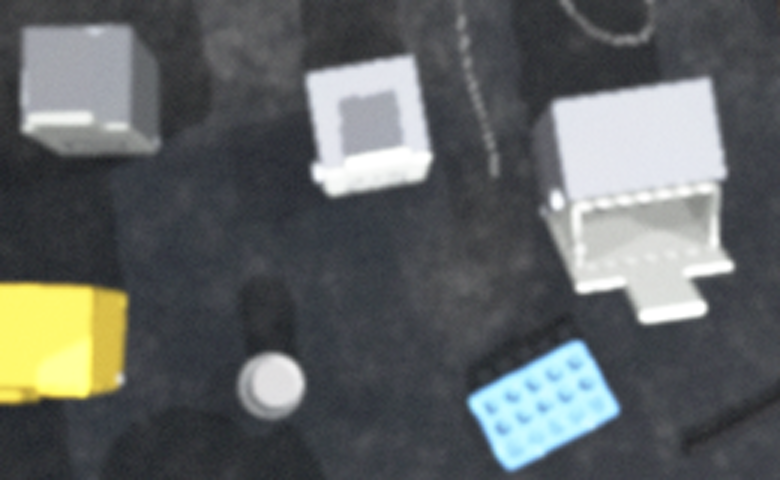

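View pics/s4c.png

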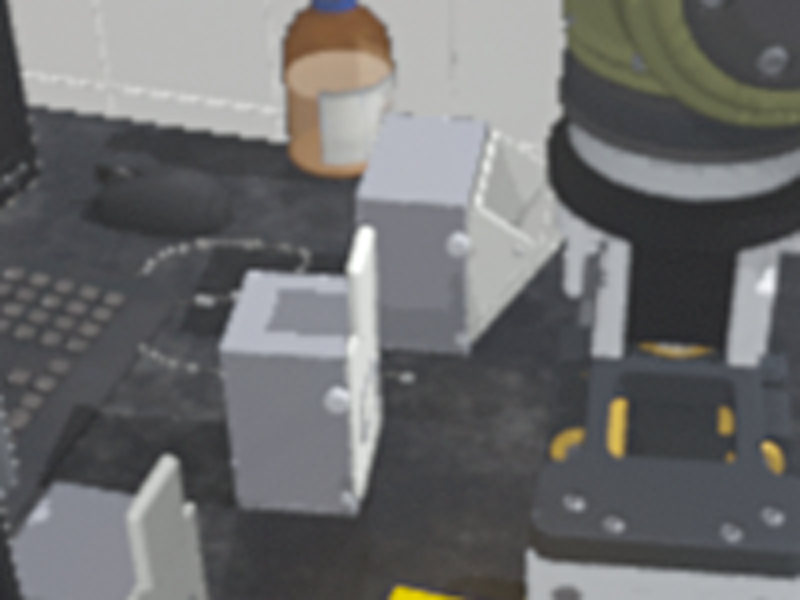

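The wide bin is fully open, its tab top at (390,220) in the top picture. The ajar bin is flush shut with its tab at (289,172), and the other narrow bin is still shut. The beaker at (256,243) and the rack haven't moved. Handing in.

```bash
python3 -c "
from cell import manip
print(manip.sign_off())"
```

```text
the job is handed in; nothing more can be done
None
```

The wide bin is tipped fully open against its stop, then the open narrow bin was pushed fully shut. The other narrow bin, the beaker and the rack are undisturbed, and the job was handed in at about 10.5 s; sign-off returned no verdict.

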